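# Hold the annealer lid for a finished glass

## Robot

A 6-joint arm with a two-finger parallel gripper is mounted at the origin on the work surface. World frame = base frame: x ahead of the robot, y to its left, z up, the work surface at z = 0. Lengths are in m, angles in rad, forces in N, time in s.
With the tool pointing down it reaches from about 0.3 to 0.95 m from the base axis. Payload 3.1 kg.
Tool frame: the origin (TCP) lies at the very end of the fingers, on their centre line; the grasp point (between the pads) lies 19 mm behind it; z points along the fingers, y is the direction in which the jaws open and shut (so a half turn about z gives the same grasp; the last joint's range is limited). The gripper opens to 85 mm and grips with 20 to 120 N. Pads are 22 mm wide; open, the fingers measure 114 mm over their backs; the gripper's body (76 mm by 85 mm) begins 54 mm behind the grasp point. The pads swing forward as they close: fully open they stand 13 mm farther back than shut.
Start: joints at [-1.361, 0.308, 1.634, -0, 1.2, -0.07], TCP at [0.173, -0.601, 0.231] pointing down, gripper open.
Joint ranges: [-3.06, 3.06], [-0.79, 1.96], [0.05, 2.63], [-1.19, 4.34], [0.05, 2.64], [-2.94, 2.94]. Speed limits (rad/s): [2.79, 2.79, 3.14, 3.14, 3.14, 3.14].

## Interface

Orientations are given as [roll, pitch, yaw] about the fixed x, y, z axes, in that order (R = Rz(yaw) Ry(pitch) Rx(roll)).
In Python, from cell import read_state, optics, job gives the robot as it stands.
- The arm moves only by the tool play_rows, never from a script. Its argument "series" is a list of rows, each a list of 3 entries, a list of its own where there are three numbers: the closure in counts, from 0 (fully open) to 255 (shut), then the shift along the tool's x, y, z in m, then the turn about the tool's z in rad. A call has 1 to 10 rows; each row shifts and turns the commanded pose from where the row before left it, along the tool's axes as they then stand; what a row does not reach is not made up. A row lasts 1/10 s, in which the tool goes at most 50 mm and 8.59 degrees, less where a joint would pass 70% of its speed; a pose out of reach is approached as far as the arm can. A call is refused whole if a number of a shift passes 0.05 or a number of a turn 0.15, either way. A call with a gripper value outside its range is refused whole. The fingers move at their own pace and stop on an object; "force" is the grip in N (left out, the last holds). Time passes only in rows, so rows that do not move let the fingers close. It gives the time, the measured TCP pose, the force and the opening at its end, in the units of the state.
- read_state(): the state, without advancing time (a new reading comes with each control period).
- optics.camera(name): name is "side" or "top" or "wrist"; returns the picture (420x560x3 uint8, red, green, blue); there is no depth.
- optics.get_calibration(name): a dict with "intrinsics" (3x3 intrinsics, pixels), "T" (4x4, takes a point from camera to world coordinates); the wrist camera has in their place "T_tool_cam" (4x4, takes a point from camera to tool coordinates, whose origin is the TCP and whose axes are the flange's). Camera axes: x right, y down, z forward; pixel columns grow to the right and rows downward; lengths in m; the calibration is good to about 2 mm. A picture is of the moment at which its call begins: read the wrist's pose just before it. get_calibration takes no time and is no camera call.
- job.finish_job(): hands the job in, once; it reports no verdict.
Trained networks look in the newest picture that a camera, given by its name, has taken for a name from the list of things; names that differ only in an ending like _2 or _b are one class to them, and where a whole thing is asked for, a point or a joint stands for the part that bears it (a point fixed in the world has none). Each returns a list of dicts, best first, with "conf" (0 to 1); they miss things now and then, are a little off and sometimes report something else, mostly with a low value. They report only what shows in the picture. A call takes as long as a camera call. They do not tell look-alikes from the thing itself.
- optics.cut_out(camera, target): "mask" (420x560 bool, what is visible of it) and "extent" ([left, top, width, height] in pixels, round what is visible of it).
- optics.tip_of(camera, target): "centre" ([column, row] in pixels: a listed point, or the origin of a listed thing).
The state is a dict: "clock": time; "joint_pos": joint angles; "joint_velocities": joint speeds; "tau": joint torques, N m; "tcp_pos": TCP position; "ee_rot": TCP orientation; "ft_force": force on the tool from outside, world axes, zero at the start; "ft_torque": the same for the moment, N m; "grip_width": opening from 0.0 (shut) to 1.0 (fully open).
Only numpy, scipy, OpenCV 4.12 (cv2) and the standard library are available. Lean on these libraries where they do the work, as an engineer would, in place of code of your own. Each camera call takes 0.05 s, during which the arm holds its last target.

## Task

Get the bench annealer ready to take in a finished glass: seat the loose graphite cradle flat and square in the pocket of the set-down stand, its clipped corners in the clipped end of the pocket, and let go of it. Then lift the annealer's sprung lid by its handle until it is past its balance point, do not let it swing away open, and ease it back to a few degrees below the balance, where it weighs next to nothing but would still fall shut by itself. Finish holding it there by the handle - never let it drop - and leave the other things on the bench where they are.

Things in the scene. Friction and masses are not known exactly. Their poses are not given: they have to be found in the camera images.
- cradle_mid (a point): Centre (half-way up) of the loose cradle on the bench: dark graphite block 110 mm long (x), 56 wide (y), 30 high (z), 0.27 kg; an 18 mm flat base with a 12 mm high, 11 mm wide rib on each long side, so these sides are plain faces 30 mm high. Both corners at its +x end are clipped at 45 degrees by 14 mm. Grasp it across the 56 mm at mid-length.
- pocket (a point): Centre of the pocket's floor on the fixed set-down stand, a 180 x 130 mm aluminium plate; floor = plate top, 30 mm above the bench. x runs along the pocket to its clipped end, z up. Steel edging 15 mm high, top flared out, 115 x 61 mm inside (2.5 mm clear all round), +x corners clipped to match; long edges open for fingers from x -23 to +23 mm. Seated: cradle_mid 15 mm above, x along x.
- front_edge (a point): Middle of the front upper edge of the annealer's box, at the lid's seam, fixed, 125 mm above the bench. The annealer is a fixed grey brick-lined box 260 mm deep, 340 wide, 125 high, with a 50 mm thick grey lid (top 181 mm above the bench). Axes (fixed): x level from its front (handle side) to its back, y along the front, z up. The hinge rod lies along y, 274 mm behind this point at the same height.
- handle_mid (a point): Middle of the lid's handle: round wooden bar 16 mm thick, 150 mm long, parallel to the hinge, on steel arms at its ends, 50 mm in front of the lid's front (42 mm free behind it). Lid shut: 324 mm in front of the hinge rod and 25 mm above it (150 mm above the bench). The axes turn with the lid: y along the bar, x to the lid, z up when shut. The bar spins freely on its rod.
- handle: The same wooden bar: origin at its middle, y along it; it spins freely about y.
- lid (a joint): Opening angle of the lid in rad: 0 shut (start), 1.35 wide open. Lid and handle weigh 3.8 kg; coil springs on the rod carry most of it. Balance point at 0.524 rad (30 degrees): below it the lid falls shut, above it swings open by itself. Lifting at the handle takes 3 N when shut, nothing at the balance; 0.1 rad below it the handle presses down with 1 N, 0.1 rad above it pulls up with 1 N.
- mould_cup: Bystander: dark steel mould cup, 72 mm across, 100 mm high; origin at the centre of its underside.
- tumbler: Bystander: green glass tumbler, 72 mm across, 95 mm high; origin at the centre of its underside.
- paddle: Bystander: wooden paddle lying on the bench, blade 100 x 70 x 14 mm along its +x, round handle 18 mm thick along its -x, 230 mm long in all, up to 18 mm high; origin under the middle of its neck.
Mind the look-alikes: they are no part of the job. Several things look just like the part that bears cradle_mid: the one meant starts farthest to the robot's left. What is shaped like the part that bears pocket but red is not meant.

How it is judged:
By the outcome, as a careful person would: the job done as asked, in the order asked, and still so for the second after the job is handed in, while the arm keeps its last pose, push and grip.
It also fails if it takes over 67 s, if anything falls off the work surface, if the arm or the gripper's body presses on something with over 40 N, if the wrist force passes 120 N, or if a joint passes its speed limit or range.

## Working session

There is one attempt and no reset: what is moved stays moved. The work goes in short steps, Python scripts to look and compute and a tool call to move; the robot and the scene stay as the last step left them, time stands still between calls to the robot, and variables do not carry over. Pictures are saved under pics/ and viewed, and the job is handed in when it is done.

Besides the shell and the picture viewer there is one more tool, called after "Call:" by a JSON object that holds its "method" and its "body". play_rows: Moves the arm, as the interface text tells. Its arguments: {"type":"object","properties":{"series":{"type":"array"},"force":{"type":"number"}},"required":["series"]}

```bash
ls; mkdir -p pics
cat > h.py <<'E'
import numpy as np, cv2
from cell import read_state, optics, job
def snap(cam,name):
    im=optics.camera(cam); cv2.imwrite(f'pics/{name}.png',im[:,:,::-1]); return im
E
python3 - <<'E'
from h import *
s=read_state(); print(s)
for c in ['side','top']:
    snap(c,c+'0'); k=optics.get_calibration(c); print(c,k)
    for t in ['cradle_mid','pocket','front_edge','handle_mid','mould_cup','tumbler','paddle']:
        print(t,[(np.round(d['centre'],1).tolist(),round(d['conf'],2)) for d in optics.tip_of(c,t)])
print(optics.get_calibration('wrist'))
E
```

```text
pics
{'clock': 0.0, 'joint_pos': array([-1.36070779e+00,  3.09016206e-01,  1.63522894e+00, -1.84115885e-05,
        1.19972621e+00, -6.96785778e-02]), 'joint_velocities': array([ 1.00401706e-04, -6.33240137e-04,  2.56217698e-04,  1.03843937e-03,
        8.51737147e-04,  8.12546384e-05]), 'tau': array([-7.72591666e-04, -4.15257239e+01, -2.76664960e+01, -1.63643726e-04,
        1.01643725e-02,  8.00354087e-06]), 'tcp_pos': array([ 0.17238533, -0.59986838,  0.23001994]), 'ee_rot': array([-3.13921853e+00, -1.48509212e-04,  2.79773630e-01]), 'ft_force': array([-0.93408728,  0.52669687, -0.56784997]), 'ft_torque': array([-0.00931661, -0.01573286,  0.01442777]), 'grip_width': 1.0019093223829383}
side {'intrinsics': array([[546.77951519,   0.        , 284.30352485],
       [  0.        , 546.77951519, 207.29208688],
       [  0.        ,   0.        ,   1.        ]]), 'T': array([[ 0.94577968, -0.24678894,  0.21117771,  0.1965551 ],
       [-0.32476166, -0.72958226,  0.60186343, -1.16133702],
       [ 0.00553827, -0.63781263, -0.77017166,  1.38490221],
       [ 0.        ,  0.        ,  0.  
[... 1015 characters left out ...]
223.3], 0.73)]
handle_mid [([157.8, 242.9], 0.66)]
mould_cup [([273.9, 149.6], 0.86)]
tumbler [([318.5, 153.8], 0.91), ([157.3, 240.8], 0.48)]
paddle [([401.6, 213.8], 0.91)]
{'intrinsics': array([[340.35483742,   0.        , 278.03225942],
       [  0.        , 340.35483742, 207.40218811],
       [  0.        ,   0.        ,   1.        ]]), 'T_tool_cam': array([[ 1.83294708e-04, -9.45818669e-01, -3.24695260e-01,
         8.39545190e-02],
       [ 9.99999904e-01,  3.02636517e-04, -3.17049834e-04,
        -1.23187050e-03],
       [ 3.98136294e-04, -3.24695171e-01,  9.45818634e-01,
        -1.42218796e-01],
       [ 0.00000000e+00,  0.00000000e+00,  0.00000000e+00,
         1.00000000e+00]])}
```

View pics/side0.png

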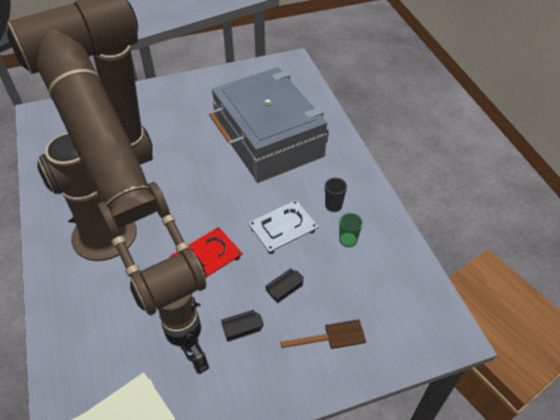

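View pics/top0.png

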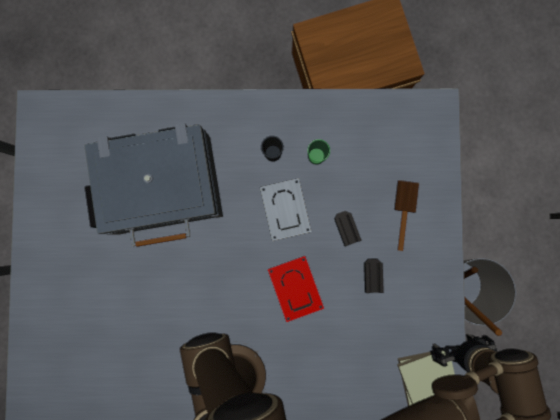

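```bash
cat >> h.py <<'E'
from scipy.spatial.transform import Rotation as Rn
def ray(cam,px,z,st=None):
    """pixel -> world point on plane z"""
    k=optics.get_calibration(cam)
    if cam=='wrist':
        T=np.eye(4);T[:3,:3]=Rn.from_euler('xyz',st['ee_rot']).as_matrix();T[:3,3]=st['tcp_pos'];T=T@k['T_tool_cam']
    else: T=k['T']
    d=T[:3,:3]@np.linalg.solve(k['intrinsics'],[px[0],px[1],1.]); o=T[:3,3]
    return o+d*(z-o[2])/d[2]
def proj(cam,P,st=None):
    k=optics.get_calibration(cam)
    if cam=='wrist':
        T=np.eye(4);T[:3,:3]=Rn.from_euler('xyz',st['ee_rot']).as_matrix();T[:3,3]=st['tcp_pos'];T=T@k['T_tool_cam']
    else: T=k['T']
    p=k['intrinsics']@(np.linalg.inv(T)@np.append(P,1))[:3]; return p[:2]/p[2]
E
python3 - <<'E'
from h import *
for n,px,z in [('c1',(348,228),.015),('c2',(374.5,276.5),.015),('pock',(285.8,207.1),.03),('fe',(160,223.3),.125),('hm',(159,240),.15),('cup',(273.9,149.6),0),('tumb',(318.5,153.8),0),('pad',(401.6,213.8),0),('red',(296.9,289.5),.03)]:
    print(n,ray('top',px,z).round(3))
for n,px,z in [('c1',(287,283),.015),('c2',(243,321.8),.015),('pock',(280.3,225.6),.03),('fe',(234.5,126.1),.125),('hm',(220.6,125.6),.15)]:
    print(n,ray('side',px,z).round(3))
im=cv2.imread('pics/top0.png')
cv2.imwrite('pics/top0z.png',cv2.resize(im[170:330,240:420],None,fx=4,fy=3.6*4/3.6/1.1,interpolation=cv2.INTER_CUBIC)[:600])
E
```

```text
c1 [ 0.478 -0.368  0.015]
c2 [ 0.321 -0.453  0.015]
pock [ 0.546 -0.165  0.03 ]
fe [0.491 0.215 0.125]
hm [0.441 0.21  0.15 ]
cup [ 0.741 -0.125  0.   ]
tumb [ 0.727 -0.275  0.   ]
pad [ 0.525 -0.549  0.   ]
red [ 0.281 -0.2    0.03 ]
c1 [ 0.486 -0.365  0.015]
c2 [ 0.33  -0.444  0.015]
pock [ 0.532 -0.169  0.03 ]
fe [0.498 0.218 0.125]
hm [0.449 0.207 0.15 ]
```

View pics/top0z.png

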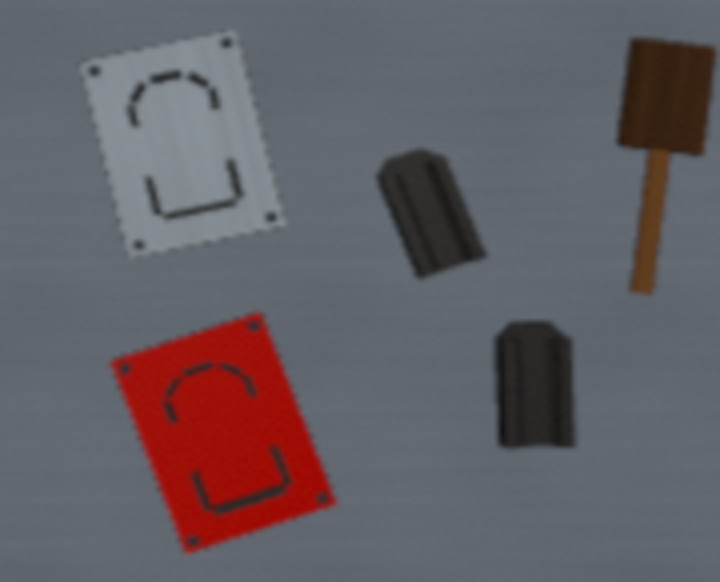

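Call:
{"method": "play_rows", "body": {"series": [[0,[0.025,-0.009,0],0],[0,[0.04,-0.016,0],0],[0,[0.045,-0.017,0],0],[0,[0.045,-0.017,0],0],[0,[0.045,-0.017,0],0],[0,[0.045,-0.017,0],0],[0,[0.045,-0.017,0],0],[0,[0.04,-0.016,0],0],[0,[0.022,-0.009,0],-0.1],[0,[0,0,0],0]]}}

```text
clock: 1.8
tcp_pos: [0.4761, -0.3714, 0.2314]
ee_rot: [-3.142, -0.001, 0.385]
ft_force: [-0.7, -0.8, -0.6]
grip_width: 1.002
```

Run:
```python
from h import *
s=read_state(); print(s['clock'],s['tcp_pos'],s['ee_rot'],s['grip_width'])
snap('wrist','w1')
for t in ['cradle_mid','pocket']:
    for d in optics.tip_of('wrist',t): print(t,d['centre'],d['conf'],ray('wrist',d['centre'],.015 if t[0]=='c' else .03,s).round(4))
```

```text
1.8 [ 0.47614387 -0.37138348  0.23136467] [-3.14154333e+00 -1.19835752e-03  3.85073051e-01] 1.001970040628177
cradle_mid [272.6, 167.8] 0.93 [ 0.4791 -0.3625  0.015 ]
cradle_mid [289.6, 306.1] 0.58 [ 0.3256 -0.4464  0.015 ]
pocket [92.1, 29.4] 0.98 [ 0.5391 -0.1628  0.03  ]
pocket [73.8, 272.6] 0.95 [ 0.2839 -0.1962  0.03  ]
```

View pics/w1.png

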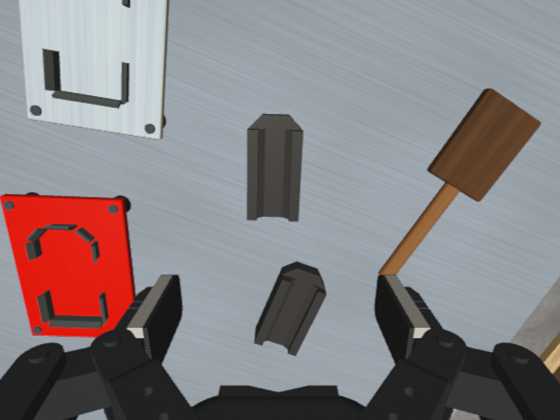

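```bash
cat >> h.py <<'E'
from scipy.optimize import minimize
POLY=np.array([[-55,-28],[41,-28],[55,-14],[55,14],[41,28],[-55,28]])/1000
def fitcradle(cam,s,mask,x0,zb=0.):
    cs,_=cv2.findContours(mask.astype(np.uint8),cv2.RETR_EXTERNAL,cv2.CHAIN_APPROX_NONE)
    h0=cv2.convexHull(max(cs,key=cv2.contourArea)).astype(np.float32)+0
    def f(p):
        c,n=np.cos(p[2]),np.sin(p[2]); q=POLY@np.array([[c,n],[-n,c]])+p[:2]
        pts=np.array([proj(cam,[a,b,z],s) for a,b in q for z in (zb,zb+.03)],np.float32)
        h1=cv2.convexHull(pts)
        ai,_=cv2.intersectConvexConvex(h0,h1); return 1-ai/(cv2.contourArea(h0)+cv2.contourArea(h1)-ai)
    r=minimize(f,x0,method='Nelder-Mead',options=dict(initial_simplex=np.array(x0)+np.array([[0,0,0],[.006,0,0],[0,.006,0],[0,0,.06]]),xatol=1e-5,fatol=1e-5))
    return r.x,r.fun
E
python3 - <<'E'
from h import *
s=read_state(); optics.camera('wrist')
for d in optics.cut_out('wrist','cradle_mid'):
    print(d['extent'],d['conf']); 
    if d['extent'][1]<200: print(fitcradle('wrist',s,d['mask'],[.479,-.3625,.385]))
optics.camera('top')
for d in optics.cut_out('top','cradle_mid'):
    print(d['extent'],d['conf']); 
    if d['extent'][1]<240: print(fitcradle('top',s,d['mask'],[.479,-.3625,.385]))
E
```

```text
[245.6, 107.4, 55.7, 110.7] 0.95
(array([ 0.48025747, -0.36417995,  0.34773011]), np.float64(0.014010069871133513))
[253.8, 257.9, 68.5, 94.9] 0.9
[337.5, 212.0, 19.0, 17.1] 0.87
(array([ 0.52155559, -0.34610474,  0.41168192]), np.float64(0.5063607456324143))
[359.8, 259.1, 22.4, 27.9] 0.76
```

```bash
cat >> h.py <<'E'
def darkmask(im,seed,thr=90,win=90):
    g=im.max(axis=2); m=(g<thr).astype(np.uint8)
    n,l,st,c=cv2.connectedComponentsWithStats(m)
    return l==l[int(seed[1]),int(seed[0])],
E
python3 - <<'E'
from h import *
s=read_state(); im=cv2.imread('pics/w1.png')[:,:,::-1]
print(im[113:120,275],im[180,240:252].tolist())
for thr in (80,100,110):
    m,=darkmask(im,(257,180),thr); ys,xs=np.nonzero(m); print(m.sum(),xs.min(),xs.max(),ys.min(),ys.max(),fitcradle('wrist',s,m,[.479,-.3625,.385]))
E
```

```text
[[153 161 169]
 [ 79  81  82]
 [ 70  67  62]
 [ 81  78  73]
 [ 81  77  74]
 [ 82  78  74]
 [ 81  78  74]] [[155, 164, 172], [157, 166, 173], [159, 168, 176], [161, 169, 177], [161, 170, 177], [160, 169, 176], [142, 149, 155], [102, 103, 105], [74, 73, 68], [73, 71, 67], [74, 72, 68], [74, 73, 68]]Traceback (most recent call last):
  File "<stdin>", line 5, in <module>
  File "h.py", line 30, in fitcradle
    r=minimize(f,x0,method='Nelder-Mead',options=dict(initial_simplex=np.array(x0)+np.array([[0,0,0],[.006,0,0],[0,.006,0],[0,0,.06]]),xatol=1e-5,fatol=1e-5))
    res = _minimize_neldermead(fun, x0, args, callback, bounds=bounds,
                               **options)
    fxcc = func(xcc)
    fx = function(np.copy(x), *(wrapper_args + args))
  File "h.py", line 27, in f
    pts=np.array([proj(cam,[a,b,z],s) for a,b in q for z in (zb,zb+.03)],np.float32)
                  ~~~~^^^^^^^^^^^^^^^
  File "h.py", line 15, in proj
    k=optics.get_calibration(cam)
ValueError: time passes only in moves, steps and waits
```

```bash
sed -i 's/k=optics.get_calibration(cam)/k=CAL(cam)/' h.py; sed -i '2a import functools\nCAL=functools.lru_cache(None)(lambda c: optics.get_calibration(c))' h.py
python3 - <<'E'
from h import *
s=read_state(); im=cv2.imread('pics/w1.png')[:,:,::-1]
for thr in (80,100,115):
    m,=darkmask(im,(257,180),thr); ys,xs=np.nonzero(m); print(m.sum(),xs.min(),xs.max(),ys.min(),ys.max(),fitcradle('wrist',s,m,[.479,-.3625,.385]))
im=cv2.imread('pics/top0.png')[:,:,::-1]
for thr in (80,95):
    m,=darkmask(im,(348,228),thr); ys,xs=np.nonzero(m); print(m.sum(),xs.min(),xs.max(),ys.min(),ys.max(),fitcradle('top',s,m,[.479,-.3625,.385]))
E
```

```text
4928 248 302 114 220 (array([ 0.47557915, -0.36783239,  0.33257734]), np.float64(0.061556337182387955))
5318 247 302 114 220 (array([ 0.47570379, -0.36750787,  0.35413525]), np.float64(0.0392333728310833))
5433 247 302 114 221 (array([ 0.47585198, -0.36747183,  0.35386961]), np.float64(0.024680311171300318))
598 334 360 211 246 (array([ 0.48052064, -0.36328811,  0.36602054]), np.float64(0.04520252339711395))
645 334 361 211 246 (array([ 0.47988094, -0.3632766 ,  0.341149  ]), np.float64(0.045430163328391004))
```

Call:
{"method": "play_rows", "body": {"series": [[0,[0.0005,-0.002,0.02],0.031],[0,[0.0005,-0.002,0.03],0],[0,[0,0,0.03],0],[0,[0,0,0.03],0],[0,[0,0,0.01],0],[0,[0,0,0],0],[0,[0,0,0],0]]}}

```text
clock: 2.85
tcp_pos: [0.4736, -0.3707, 0.1125]
ee_rot: [3.14, -0.001, 0.348]
ft_force: [-0.3, 0.1, 0.5]
grip_width: 1.0
```

Run:
```python
from h import *
s=read_state(); print(s['clock'],s['tcp_pos'],s['ee_rot'])
im=snap('wrist','w2')
d=optics.tip_of('wrist','cradle_mid'); print(d)
c=d[0]['centre']; print(ray('wrist',c,.015,s))
for thr in (100,115):
    m,=darkmask(im,(c[0]-15,c[1]),thr); ys,xs=np.nonzero(m); print(m.sum(),xs.min(),xs.max(),ys.min(),ys.max(),fitcradle('wrist',s,m,[.479,-.3625,.385]))
```

```text
2.85 [ 0.4736118  -0.3706927   0.11246519] [ 3.13991424e+00 -8.95758285e-04  3.48040716e-01]
[{'centre': [274.1, 194.7], 'conf': 0.87}, {'centre': [302.8, 385.6], 'conf': 0.59}]
[ 0.48325639 -0.36291273  0.015     ]
11311 231 314 122 274 (array([ 0.47938398, -0.36368795,  0.34756669]), np.float64(0.027451155075426503))
11472 231 314 121 275 (array([ 0.47975453, -0.36359205,  0.34947507]), np.float64(0.01508347806548771))
```

View pics/w2.png

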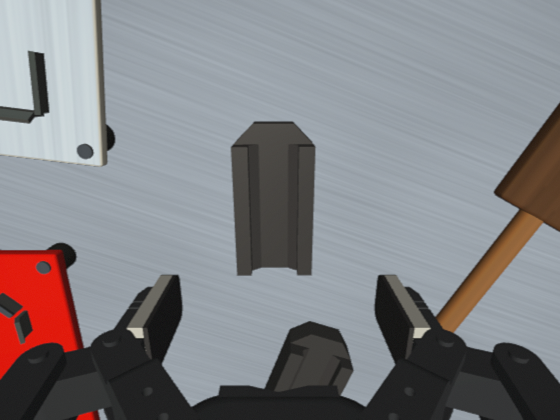

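Call:
{"method": "play_rows", "body": {"series": [[0,[0.004,-0.002,0.005],0],[0,[0.004,-0.002,0.02],0],[0,[0,0,0.03],0],[0,[0,0,0.02],0],[0,[0,0,0],0]]}}

```text
clock: 3.45
tcp_pos: [0.4775, -0.361, 0.0336]
ee_rot: [-3.136, 0.003, 0.349]
ft_force: [0.2, 0.7, -0.5]
grip_width: 0.999
```

Run:
```python
from h import *
for i in range(4):
    s=read_state(); print(s['clock'],s['tcp_pos'],s['ee_rot'],s['joint_pos'])
    im=snap('wrist','w3')
```

```text
3.45 [ 0.47746913 -0.36104604  0.0335696 ] [-3.13632841e+00  2.77750577e-03  3.49100563e-01] [-7.20219159e-01  5.12658975e-01  1.80214690e+00  1.28599542e-04
  8.32738056e-01  5.01397104e-01]
3.5 [ 0.47867105 -0.36213425  0.0353218 ] [-3.13916704e+00  1.19464135e-03  3.49080912e-01] [-7.20273649e-01  5.10769235e-01  1.80042834e+00  1.59997170e-04
  8.33096333e-01  5.01335443e-01]
3.55 [ 0.47968712 -0.3631653   0.03668695] [ 3.14133299e+00 -2.17337626e-04  3.49000687e-01] [-7.20420419e-01  5.09335897e-01  1.79903836e+00  8.89157116e-05
  8.32886235e-01  5.01315442e-01]
3.6 [ 0.48032238 -0.36382106  0.0375574 ] [ 3.13956247e+00 -1.16030013e-03  3.48947088e-01] [-7.20530491e-01  5.08377698e-01  1.79823214e+00  5.65794235e-05
  8.32644830e-01  5.01281900e-01]
```

View pics/w3.png

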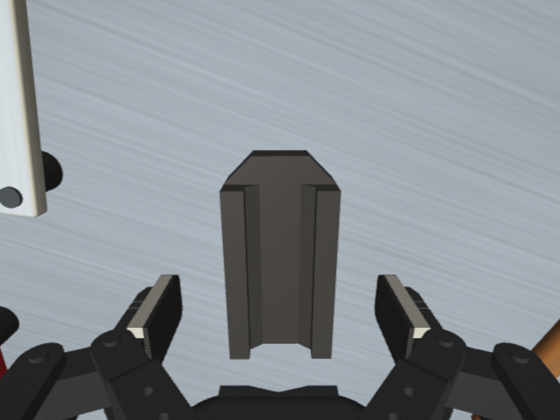

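Run:
```python
from h import *
s=read_state(); print(s['clock'],s['tcp_pos'],s['ee_rot'])
im=snap('wrist','w4')
for thr in (100,115):
    m,=darkmask(im,(235,280),thr); ys,xs=np.nonzero(m); print(m.sum(),xs.min(),xs.max(),ys.min(),ys.max(),fitcradle('wrist',s,m,[.479,-.3625,.35]))
```

```text
3.65 [ 0.48059105 -0.36413921  0.03803075] [ 3.13869542e+00 -1.59083218e-03  3.48935163e-01]
21253 219 339 150 358 (array([ 0.47966221, -0.36383724,  0.35892471]), np.float64(0.020095298831888875))
21379 219 339 150 358 (array([ 0.47970843, -0.36366252,  0.34869695]), np.float64(0.013389132343352483))
```

Call:
{"method": "play_rows", "body": {"series": [[0,[-0.0007,0,0.016],0],[0,[0,0,0.012],0],[0,[0,0,0.004],0],[0,[0,0,0],0],[0,[0,0,0],0],[60,[0,0,0],0],[255,[0,0,0],0],[255,[0,0,0],0],[255,[0,0,0],0],[255,[0,0,0],0]], "force": 50}}

```text
clock: 4.7
tcp_pos: [0.4795, -0.3642, 0.0052]
ee_rot: [3.139, -0.001, 0.349]
ft_force: [1.3, -1.0, 4.3]
grip_width: 0.643
```

Run:
```python
from h import *
s=read_state(); print(s['clock'],s['tcp_pos'],s['ee_rot'],s['grip_width'],s['ft_force'])
im=snap('wrist','w5')
```

```text
4.7 [ 0.47948025 -0.36423935  0.0052085 ] [ 3.13944740e+00 -1.11336846e-03  3.48790059e-01] 0.6429915044588401 [ 1.26228319 -0.97195271  4.2513055 ]
```

View pics/w5.png

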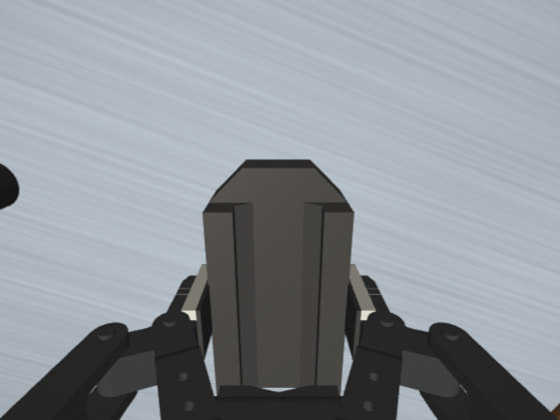

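Call:
{"method": "play_rows", "body": {"series": [[255,[0,0,-0.01],0],[255,[0,0,-0.025],0],[255,[0,0,-0.03],0],[255,[0,-0.02,-0.03],0],[255,[-0.001,-0.035,-0.03],0],[255,[-0.001,-0.04,-0.03],0],[255,[-0.001,-0.04,-0.025],0],[255,[-0.001,-0.03,-0.015],0],[255,[0,-0.016,0],0.06],[255,[0,0,0],0.06]]}}

```text
clock: 5.75
tcp_pos: [0.4107, -0.1916, 0.1989]
ee_rot: [-3.139, 0.002, 0.228]
ft_force: [-0.3, 0.1, -3.3]
grip_width: 0.645
```

Call:
{"method": "play_rows", "body": {"series": [[255,[0,0,0],0],[255,[0,0,0],0],[255,[0,0,0],0],[255,[0,0,0],0]]}}

```text
clock: 6.15
tcp_pos: [0.4128, -0.1949, 0.1989]
ee_rot: [-3.141, 0.001, 0.229]
ft_force: [-0.2, 0.3, -3.3]
grip_width: 0.642
```

Run:
```python
from h import *
im=snap('wrist','w6a')
s=read_state(); print(s['clock'],s['tcp_pos'],s['ee_rot'],s['grip_width'],s['ft_force'])
im=snap('wrist','w6')
for d in optics.tip_of('wrist','pocket'): print(d['centre'],d['conf'],ray('wrist',d['centre'],.03,s).round(4))
```

```text
6.2 [ 0.41285049 -0.19489071  0.19895623] [-3.14102517e+00  6.17628212e-04  2.28663496e-01] 0.6464265961486897 [ 0.21580721 -0.69199603 -2.97729527]
[275.1, 33.6] 0.63 [ 0.5367 -0.1621  0.03  ]
```

View pics/w6.png

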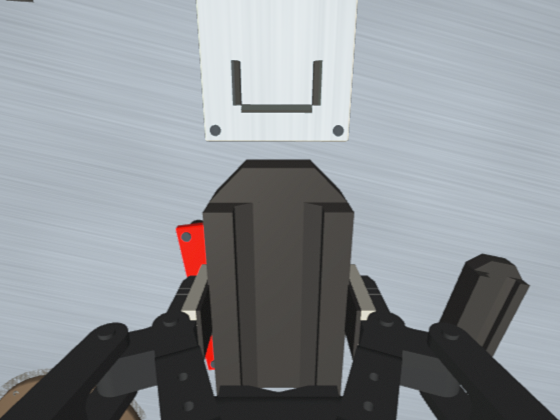

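Call:
{"method": "play_rows", "body": {"series": [[255,[-0.02,0,0],0],[255,[-0.03,0,0],0],[255,[-0.02,0,0],0],[255,[0,0,0],0],[255,[0,0,0],0],[255,[0,0,0],0],[255,[0,0,0],0],[255,[0,0,0],0]]}}

```text
clock: 7.1
tcp_pos: [0.3454, -0.2105, 0.1993]
ee_rot: [-3.142, -0.0, 0.23]
ft_force: [0.7, 0.4, -3.8]
grip_width: 0.644
```

Run:
```python
from h import *
s=read_state(); print(s['clock'],s['tcp_pos'],s['ee_rot'],s['grip_width'],s['ft_force'])
im=snap('wrist','w7')
for d in optics.tip_of('wrist','pocket'): print(d['centre'],d['conf'],ray('wrist',d['centre'],.03,s).round(4))
s=read_state(); print(s['tcp_pos'])
cv2.imwrite('pics/w7z.png',cv2.resize(im[0:150,180:380,::-1],None,fx=4,fy=4,interpolation=cv2.INTER_CUBIC))
```

```text
7.1 [ 0.34542968 -0.21047531  0.19930576] [-3.14157975e+00 -1.57839978e-04  2.29557183e-01] 0.6444220034711914 [ 0.72943751  0.44610611 -3.75386998]
[ 0.34518935 -0.21041769  0.19920901]
```

View pics/w7z.png

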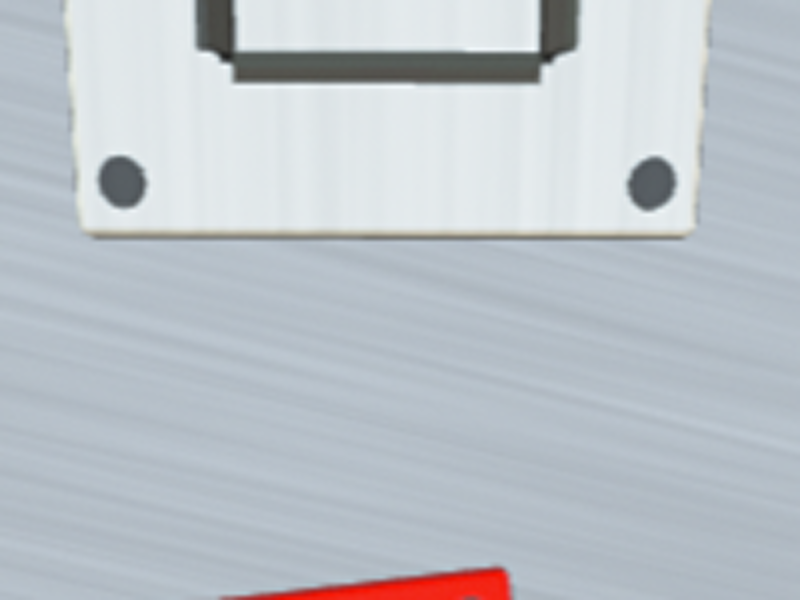

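Call:
{"method": "play_rows", "body": {"series": [[255,[0.02,0,-0.03],0],[255,[0.03,0,-0.04],0],[255,[0.02,0,-0.04],0],[255,[0,0,-0.03],0],[255,[0,0,-0.01],0],[255,[0,0,0],0],[255,[0,0,0],0],[255,[0,0,0],0],[255,[0,0,0],0],[255,[0,0,0],0]]}}

```text
clock: 8.2
tcp_pos: [0.4123, -0.1945, 0.348]
ee_rot: [-3.14, 0.002, 0.228]
ft_force: [-0.4, 0.4, -3.1]
grip_width: 0.644
```

Run:
```python
from h import *
s=read_state(); print(s['clock'],s['tcp_pos'],s['ee_rot'],s['grip_width'],s['ft_force'])
im=snap('wrist','w8')
for d in optics.tip_of('wrist','pocket'): print(d['centre'],d['conf'],ray('wrist',d['centre'],.03,s).round(4))
s=read_state(); print(s['tcp_pos'],s['ee_rot'])
cv2.imwrite('pics/w8z.png',cv2.resize(im[0:150,180:380,::-1],None,fx=4,fy=4,interpolation=cv2.INTER_CUBIC))
```

```text
8.2 [ 0.41233043 -0.1944676   0.34797439] [-3.13991326e+00  1.67264357e-03  2.28436825e-01] 0.6438553926153663 [-0.38191663  0.4433265  -3.05538302]
[278.9, 49.3] 0.78 [ 0.5402 -0.1638  0.03  ]
[ 0.41268522 -0.19462784  0.34864054] [-3.14080154e+00  8.18269268e-04  2.28538890e-01]
```

View pics/w8z.png

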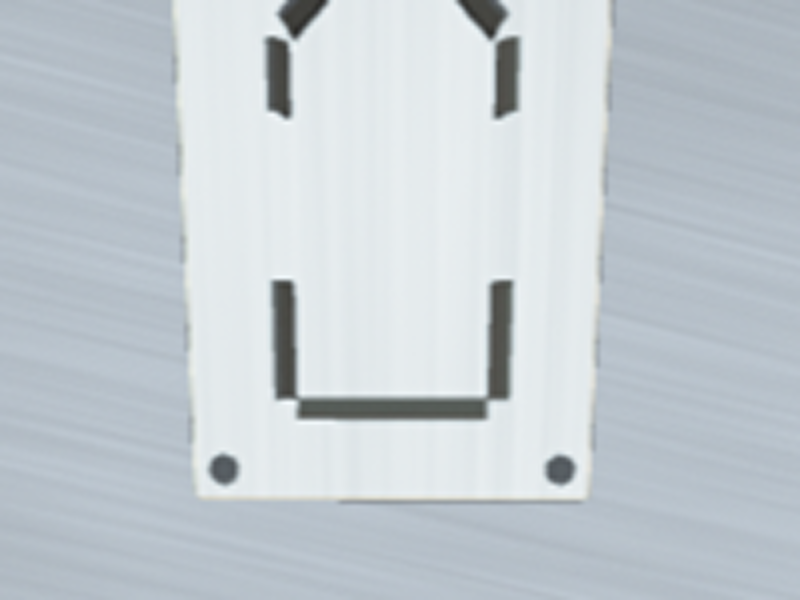

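Run:
```python
from h import *
s=dict(tcp_pos=np.array([.4125,-.19455,.3483]),ee_rot=np.array([-3.1404,.0012,.2285]))
z=lambda a,b:(180+(a+.5)/4-.5,(b+.5)/4-.5)
P={k:ray('wrist',z(*v),.03,s) for k,v in dict(rl=(297,397),rr=(488,397),ml=(294.5,282),mr=(490.5,282),fl=(291.5,117),fr=(495.5,117),cl=(292,40),cr=(494,40)).items()}
for k,v in P.items(): print(k,v.round(4))
w=P['rl']-P['rr']; print('width',np.linalg.norm(w), 'front width',np.linalg.norm(P['fl']-P['fr']))
for a,b in (('rl','rr'),('ml','mr'),('fl','fr')):
    d=P[a]-P[b]; print('yaw',np.arctan2(-d[0],d[1]),(P[a]+P[b])/2)
for a,b in (('rl','ml'),('rl','fl'),('rl','cl'),('rr','fr'),('rr','cr')):
    d=P[b]-P[a]; print('yaw',np.arctan2(d[1],d[0]),np.linalg.norm(d))
```

```text
rl [ 0.4765 -0.1458  0.03  ]
rr [ 0.4904 -0.2058  0.03  ]
ml [ 0.51  -0.138  0.03 ]
mr [ 0.524 -0.198  0.03 ]
fl [ 0.5553 -0.1277  0.03  ]
fr [ 0.5693 -0.1879  0.03  ]
cl [ 0.5754 -0.1237  0.03  ]
cr [ 0.5891 -0.1823  0.03  ]
width 0.06155834586344367 front width 0.06180101901003377
yaw 0.22871864269934108 [ 0.48346296 -0.1758196   0.03      ]
yaw 0.22859976119013498 [ 0.51698781 -0.16802613  0.03      ]
yaw 0.2284394317564713 [ 0.56226968 -0.15781053  0.03      ]
yaw 0.22836533645435433 0.03442246511692382
yaw 0.22616543351056406 0.08084649571594338
yaw 0.22024968193770245 0.10140826910625683
yaw 0.22316266603633478 0.08083022424723826
yaw 0.2336326741185871 0.10138477331530443
```

Call:
{"method": "play_rows", "body": {"series": [[255,[0.01,0,0.01],0],[255,[0.02,-0.0005,0.03],0],[255,[0.025,-0.0005,0.04],0],[255,[0.025,-0.0005,0.045],0],[255,[0.025,-0.0005,0.045],0],[255,[0.015,-0.0002,0.04],0],[255,[0.01,0,0.03],0],[255,[0,0,0.015],0],[255,[0,0,0.003],0],[255,[0,0,0],0]]}}

```text
clock: 9.3
tcp_pos: [0.5376, -0.1635, 0.0939]
ee_rot: [-3.141, 0.0, 0.229]
ft_force: [-0.4, 0.0, -2.9]
grip_width: 0.644
```

Call:
{"method": "play_rows", "body": {"series": [[255,[0,0,0],0],[255,[0,0,0],0],[255,[0,0,0],0],[255,[0,0,0],0]]}}

```text
clock: 9.7
tcp_pos: [0.5382, -0.1638, 0.095]
ee_rot: [3.14, -0.002, 0.228]
ft_force: [-0.2, 0.3, -2.1]
grip_width: 0.64
```

Run:
```python
from h import *
s=read_state(); print(s['clock'],s['tcp_pos'],s['ee_rot'],s['grip_width'],s['ft_force'])
im=snap('wrist','w9')
s=read_state(); print(s['tcp_pos'],s['ee_rot'])
```

```text
9.7 [ 0.53821202 -0.16377447  0.09498888] [ 3.14049237e+00 -1.62627954e-03  2.28477475e-01] 0.6404720825281977 [-0.16059181  0.26064727 -2.1417776 ]
[ 0.53801864 -0.16366175  0.09467443] [ 3.14081374e+00 -1.13467035e-03  2.28587804e-01]
```

View pics/w9.png

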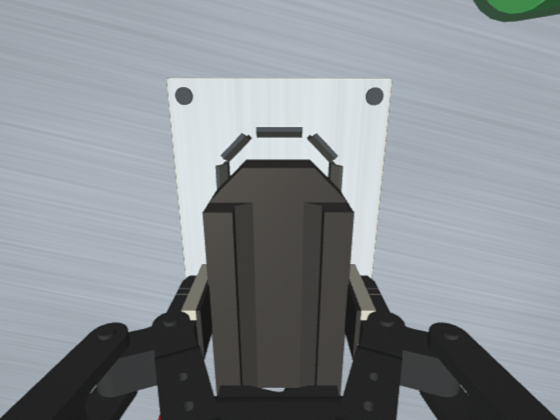

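Run:
```python
from h import *
s=dict(tcp_pos=np.array([.5381,-.1637,.0948]),ee_rot=np.array([3.1407,-.0014,.2285]))
R=np.array([[.974,.2265],[.2265,-.974]])
im=cv2.imread('pics/w9.png'); print(im[124:142,279].max(axis=1),im[154:172,279].max(axis=1))
for px,z in (((279,137),.03),((279,127),.045),((279,160),.0948+.025),((279,166.5),.0948+.025),((250,300),.03)):
    print(px,(R@(ray('wrist',px,z,s)[:2]-s['tcp_pos'][:2])).round(4), (R@(np.array([.5396,-.1629])-s['tcp_pos'][:2])).round(4))
```

```text
[231 233 229 113  88  92  92  81  60  59  60  58  69 140 234 232 231 230] [231 231 231 232 230 147  55  38  42  42  39  41  40  47  71  80  81  79]
(279, 137) [ 0.0576 -0.0007] [ 0.0016 -0.0004]
(279, 127) [ 0.0649 -0.0007] [ 0.0016 -0.0004]
(279, 160) [ 0.061 -0.001] [ 0.0016 -0.0004]
(279, 166.5) [ 0.0587 -0.001 ] [ 0.0016 -0.0004]
(250, 300) [-0.0565 -0.0211] [ 0.0016 -0.0004]
```

Run:
```python
from h import *
im=cv2.imread('pics/w9.png')
cv2.imwrite('pics/w9z.png',cv2.resize(im[110:260,190:370],None,fx=4,fy=4,interpolation=cv2.INTER_CUBIC))
K=CAL('wrist');T=np.linalg.inv(K['T_tool_cam'])
def pj(p):
    q=K['intrinsics']@(T@np.append(p,1))[:3]; return (q[:2]/q[2]).round(1)
for dz in (0.003,0.005,0.007): # bottom dz below... bottom z_tool = +? 
  print(dz,'front top',pj([.0554,0,-(.03-dz)]),'front bot',pj([.0554,0,dz]),'corner top L',pj([.0414,-.028,-(.03-dz)]),'corner bot',pj([.0414,-.028,dz]),'clip top',pj([.0554,-.014,-(.03-dz)]))
```

```text
0.003 front top [281.7 177.3] front bot [281.  160.5] corner top L [204.  215.1] corner bot [217.9 191.7] clip top [241.4 177.3]
0.005 front top [281.7 175.9] front bot [281.  159.6] corner top L [205.1 213.2] corner bot [218.6 190.4] clip top [242.  175.9]
0.007 front top [281.6 174.6] front bot [281.  158.7] corner top L [206.2 211.3] corner bot [219.4 189.2] clip top [242.6 174.6]
```

View pics/w9z.png

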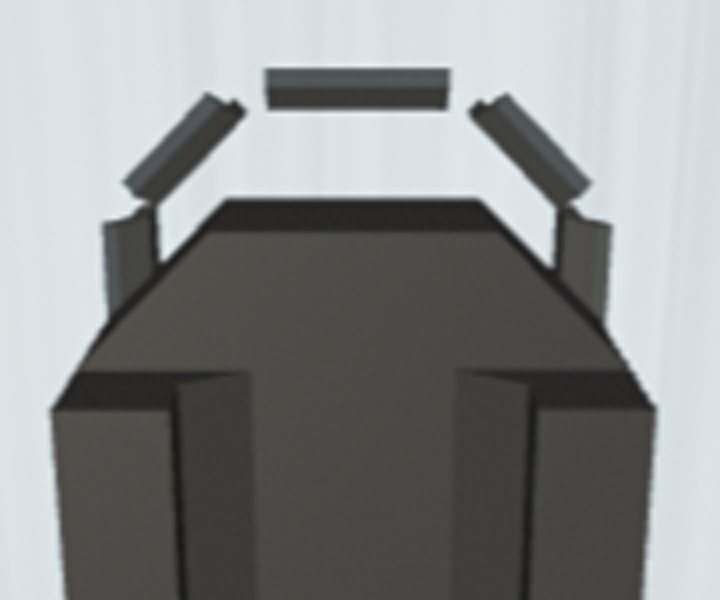

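Call:
{"method": "play_rows", "body": {"series": [[255,[0.0007,0.0004,0.01],0],[255,[0,0,0.015],0],[255,[0,0,0.014],0],[255,[0,0,0.008],0],[255,[0,0,0.004],0],[255,[0,0,0],0],[255,[0,0,0],0],[255,[0,0,0],0]]}}

```text
clock: 10.55
tcp_pos: [0.5392, -0.1639, 0.0435]
ee_rot: [3.141, -0.001, 0.229]
ft_force: [-0.1, -0.2, -2.5]
grip_width: 0.647
```

Run:
```python
from h import *
s=read_state(); print(s['clock'],s['tcp_pos'],s['ee_rot'],s['grip_width'],s['ft_force'])
im=snap('wrist','w10')
cv2.imwrite('pics/w10z.png',cv2.resize(im[90:240,190:370,::-1],None,fx=4,fy=4,interpolation=cv2.INTER_CUBIC))
```

```text
10.55 [ 0.53916706 -0.1638566   0.04345564] [ 3.14080164e+00 -1.15578040e-03  2.28893645e-01] 0.6471186019120451 [-0.083896   -0.17197161 -2.47807314]
```

View pics/w10z.png

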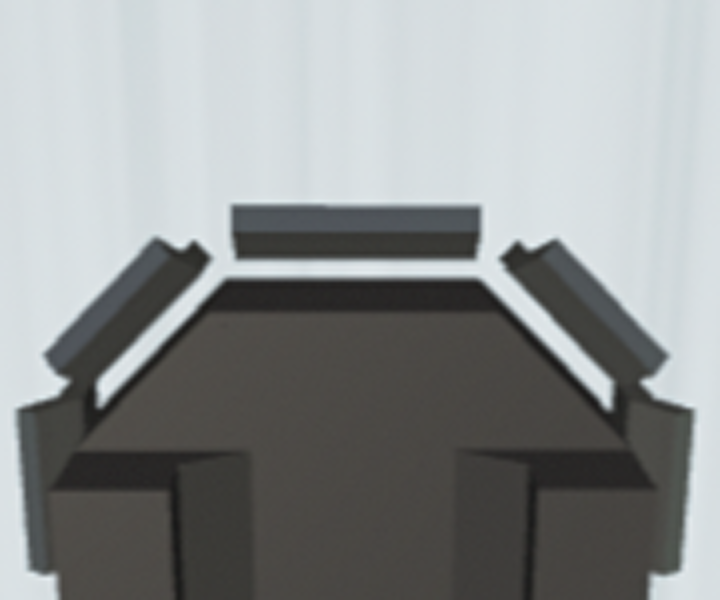

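Call:
{"method": "play_rows", "body": {"series": [[255,[0,0,0.003],0],[255,[0,0,0.003],0],[255,[0,0,0.0015],0],[255,[0,0,0.0005],0],[255,[0,0,0],0],[255,[0,0,0],0]]}}

```text
clock: 11.2
tcp_pos: [0.5383, -0.1636, 0.0353]
ee_rot: [-3.141, 0.001, 0.229]
ft_force: [-3.4, 1.1, 5.2]
grip_width: 0.646
```

Run:
```python
from h import *
s=read_state(); print(s['clock'],s['tcp_pos'],s['ee_rot'],s['grip_width'],s['ft_force'])
im=snap('wrist','w11')
cv2.imwrite('pics/w11z.png',cv2.resize(im[90:240,190:370,::-1],None,fx=4,fy=4,interpolation=cv2.INTER_CUBIC))
s=read_state(); print(s['clock'],s['tcp_pos'],s['ft_force'])
```

```text
11.2 [ 0.53827344 -0.1635791   0.03527913] [-3.14132377e+00  5.24526794e-04  2.28858863e-01] 0.6460992387164496 [-3.44049743  1.13236576  5.18001309]
11.25 [ 0.53823894 -0.16357914  0.03522658] [-3.59911058  2.17732795  5.42961493]
```

View pics/w11z.png

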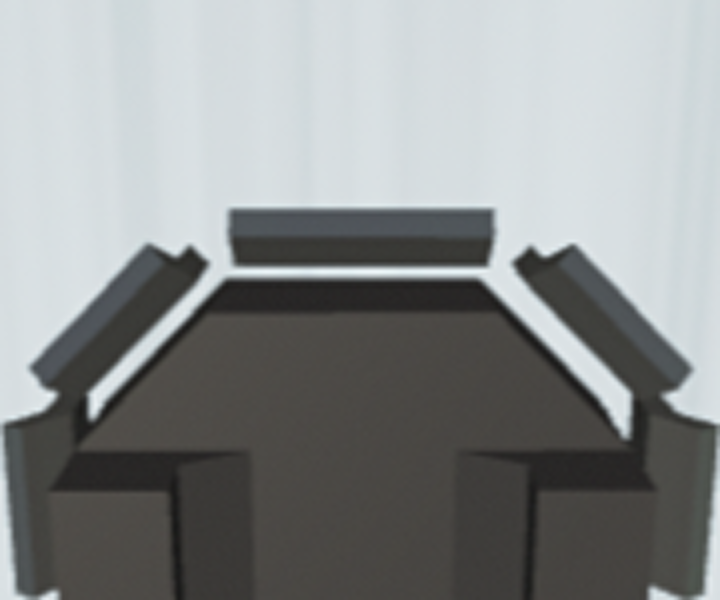

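Call:
{"method": "play_rows", "body": {"series": [[40,[0,0,0],0],[0,[0,0,0],0],[0,[0,0,0],0],[0,[0,0,0],0],[0,[0,0,0],0],[0,[0,0,-0.01],0],[0,[0,0,-0.03],0],[0,[0,0,-0.04],0],[0,[-0.02,0,-0.04],0],[0,[-0.03,0,-0.03],0]]}}

```text
clock: 12.25
tcp_pos: [0.4918, -0.1756, 0.1887]
ee_rot: [3.138, -0.005, 0.23]
ft_force: [-0.2, -0.7, 0.4]
grip_width: 1.003
```

Call:
{"method": "play_rows", "body": {"series": [[0,[-0.02,0,0],0],[0,[0,0,0],0],[0,[0,0,0],0],[0,[0,0,0],0]]}}

```text
clock: 12.65
tcp_pos: [0.4708, -0.1793, 0.1846]
ee_rot: [-3.141, -0.0, 0.229]
ft_force: [-0.2, -0.2, 0.4]
grip_width: 1.002
```

Run:
```python
from h import *
s=read_state(); print(s['clock'],s['tcp_pos'],s['ee_rot'],s['grip_width'],s['ft_force'])
im=snap('wrist','w12')
for d in optics.tip_of('wrist','cradle_mid'): print(d['centre'],d['conf'],ray('wrist',d['centre'],.045,s).round(4))
snap('side','s12')
e=optics.tip_of('side','handle_mid'); f=optics.tip_of('side','front_edge'); print(e,f)
```

```text
12.65 [ 0.47075432 -0.179331    0.18461903] [-3.14133014e+00 -1.33213407e-04  2.28923182e-01] 1.002021968837675 [-0.23853902 -0.21080518  0.37380083]
[478.9, 356.1] 0.96 [ 0.3473 -0.419   0.045 ]
[277.8, 108.5] 0.84 [ 0.539  -0.1618  0.045 ]
[{'centre': [220.9, 127.3], 'conf': 0.88}, {'centre': [350.0, 244.1], 'conf': 0.37}] [{'centre': [237.5, 128.3], 'conf': 0.78}]
```

View pics/w12.png

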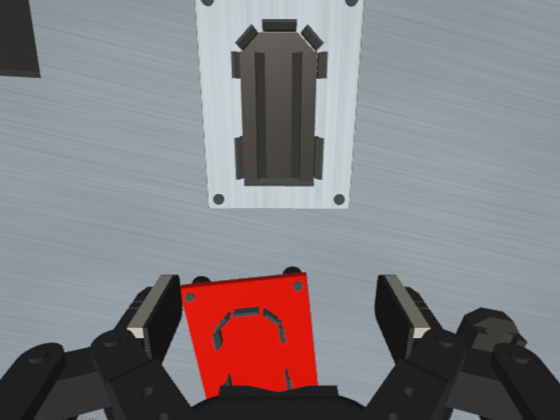

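View pics/s12.png

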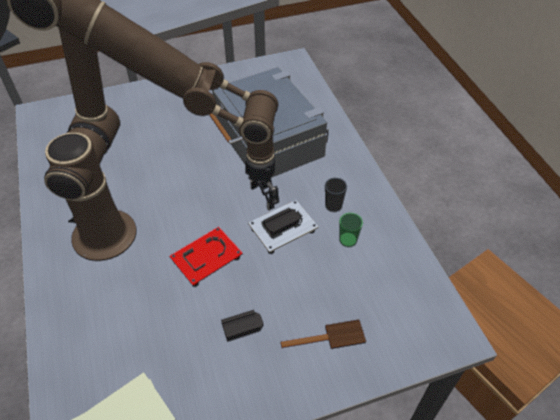

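Call:
{"method": "play_rows", "body": {"series": [[0,[0.003,-0.02,-0.02],0],[0,[0.006,-0.035,-0.03],0],[0,[0.007,-0.043,-0.03],0],[0,[0.008,-0.046,-0.025],0],[0,[0.008,-0.046,-0.01],0],[0,[0.008,-0.046,0],0],[0,[0.008,-0.046,0],0],[0,[0.007,-0.043,0],0],[0,[0.005,-0.035,0],0],[0,[0.003,-0.024,0],0]]}}

```text
clock: 13.9
tcp_pos: [0.4444, 0.2065, 0.2966]
ee_rot: [-3.141, 0.0, 0.231]
ft_force: [-0.0, -1.0, 0.5]
grip_width: 1.001
```

Call:
{"method": "play_rows", "body": {"series": [[0,[0,0,0],-0.14],[0,[0,0,0],-0.14],[0,[0,0,0],-0.14],[0,[0,0,0],-0.15],[0,[0,0,0],-0.15],[0,[0,0,0],-0.15],[0,[0,0,0],-0.15],[0,[0,0,0],-0.15],[0,[0,0,0],-0.15],[0,[0,0,0],-0.15]]}}

```text
clock: 14.9
tcp_pos: [0.4449, 0.204, 0.2964]
ee_rot: [-3.141, 0.0, 1.705]
ft_force: [0.1, -0.2, 0.5]
grip_width: 1.0
```

Call:
{"method": "play_rows", "body": {"series": [[0,[0,0,0],0],[0,[0,0,0],0],[0,[0,0,0],0],[0,[0,0,0],0]]}}

```text
clock: 15.3
tcp_pos: [0.4449, 0.2038, 0.2968]
ee_rot: [-3.141, 0.0, 1.698]
ft_force: [-0.1, 0.0, 0.5]
grip_width: 0.997
```

Run:
```python
from h import *
s=read_state(); print(s['clock'],s['tcp_pos'],s['ee_rot'],s['grip_width'],s['ft_force'],s['joint_pos'])
im=snap('wrist','w13')
for t,z in (('handle_mid',.15),('handle',.15),('front_edge',.125)):
  for d in optics.tip_of('wrist',t): print(t,d['centre'],d['conf'],ray('wrist',d['centre'],z,s).round(4))
```

```text
15.3 [0.44490174 0.20382918 0.29675208] [-3.14147893e+00  8.68208522e-06  1.69757182e+00] 0.9970538192194234 [-0.06692865  0.04469333  0.47908317] [ 3.40588724e-01 -1.63143710e-02  1.87015330e+00  1.62937004e-05
  1.28786670e+00  2.13808684e-01]
handle_mid [276.0, 189.4] 0.83 [0.4428 0.2063 0.15  ]
handle [275.0, 191.6] 0.85 [0.4422 0.2042 0.15  ]
front_edge [327.8, 183.0] 0.85 [0.4917 0.2117 0.125 ]
```

View pics/w13.png

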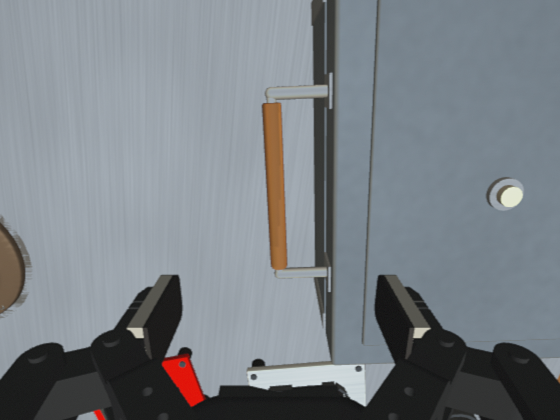

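Run:
```python
from h import *
s=read_state()
im=cv2.imread('pics/w13.png'); hsv=cv2.cvtColor(im,cv2.COLOR_BGR2HSV)
m=((hsv[:,:,0]<18)&(hsv[:,:,1]>120)&(hsv[:,:,2]>60)).astype(np.uint8); m[:, :240]=0; m[:,310:]=0; m[300:]=0
ys,xs=np.nonzero(m); print(m.sum(),xs.min(),xs.max(),ys.min(),ys.max())
L=[]
for r in (110,140,170,200,230,260):
    c=np.nonzero(m[r])[0]; p=ray('wrist',(c.mean(),r),.15,s); L.append(p[:2]); print(r,c.min(),c.max(),p.round(4))
e1=ray('wrist',(272,ys.min()),.15,s);e2=ray('wrist',(279,ys.max()),.15,s);print(e1,e2,(e1+e2)/2,np.linalg.norm(e1-e2))
L=np.array(L);d=L[0]-L[-1];print('bar dir yaw',np.arctan2(d[1],d[0]))
# lid front top edge
for r in (60,150,240): 
    print(r, im[r,310:345].max(axis=1).tolist())
```

```text
2729 263 286 103 269
110 263 280 [0.4307 0.2726 0.15  ]
140 265 281 [0.4349 0.2487 0.15  ]
170 267 282 [0.4393 0.2233 0.15  ]
200 268 283 [0.4436 0.1964 0.15  ]
230 270 285 [0.449 0.168 0.15 ]
260 271 286 [0.4539 0.1376 0.15  ]
[0.43041884 0.27810202 0.15      ] [0.45556    0.12809882 0.15      ] [0.44298942 0.20310042 0.15      ] 0.15209548418157665
bar dir yaw 1.7407653534516527
60 [173, 171, 145, 93, 57, 55, 55, 54, 55, 55, 55, 56, 55, 59, 94, 121, 100, 61, 57, 59, 59, 59, 58, 60, 76, 101, 117, 124, 133, 142, 148, 149, 150, 149, 150]
150 [173, 173, 173, 143, 78, 56, 57, 56, 56, 57, 57, 57, 55, 59, 97, 113, 85, 59, 58, 59, 57, 59, 59, 74, 100, 116, 124, 134, 146, 152, 151, 151, 150, 149, 150]
240 [174, 173, 175, 174, 138, 65, 55, 57, 59, 58, 59, 58, 57, 63, 115, 123, 73, 55, 56, 57, 55, 55, 70, 97, 114, 121, 132, 140, 143, 144, 144, 144, 145, 145, 144]
```

Call:
{"method": "play_rows", "body": {"series": [[135,[0,-0.001,0.01],-0.04],[135,[0,-0.001,0.03],0],[135,[0,0,0.025],0],[135,[0,0,0.01],0],[135,[0,0,0],0],[135,[0,0,0],0],[135,[0,0,0],0],[135,[0,0,0],0]]}}

```text
clock: 16.3
tcp_pos: [0.4439, 0.2039, 0.2233]
ee_rot: [3.139, -0.0, 1.739]
ft_force: [0.4, -0.4, 0.7]
grip_width: 0.472
```

Run:
```python
from h import *
s=read_state(); print(s['clock'],s['tcp_pos'],s['ee_rot'],s['grip_width'],s['ft_force'])
im=snap('wrist','w14')[:,:,::-1]; hsv=cv2.cvtColor(im,cv2.COLOR_BGR2HSV)
m=((hsv[:,:,0]<18)&(hsv[:,:,1]>120)&(hsv[:,:,2]>60)).astype(np.uint8); m[:, :230]=0; m[:,330:]=0; m[330:]=0
ys,xs=np.nonzero(m); print(m.sum(),xs.min(),xs.max(),ys.min(),ys.max())
L=[]
for r in range(ys.min()+10,ys.max()-5,30):
    c=np.nonzero(m[r])[0]; p=ray('wrist',(c.mean(),r),.15,s); L.append(p[:2]); print(r,c.min(),c.max(),p.round(4))
L=np.array(L);d=L[0]-L[-1];print('bar dir yaw',np.arctan2(d[1],d[0]))
```

```text
16.3 [0.44391317 0.20385558 0.22327606] [ 3.13884696e+00 -4.80903591e-04  1.73877570e+00] 0.47175773617602845 [ 0.38731764 -0.44049598  0.65945456]
4638 263 287 107 319
117 263 287 [0.4307 0.2724 0.15  ]
147 264 287 [0.434  0.2543 0.15  ]
177 264 286 [0.4369 0.2351 0.15  ]
207 265 286 [0.4406 0.2149 0.15  ]
237 265 286 [0.4442 0.1933 0.15  ]
267 266 286 [0.4484 0.1704 0.15  ]
297 266 285 [0.4522 0.1459 0.15  ]
bar dir yaw 1.738938429647521
```

View pics/w14.png

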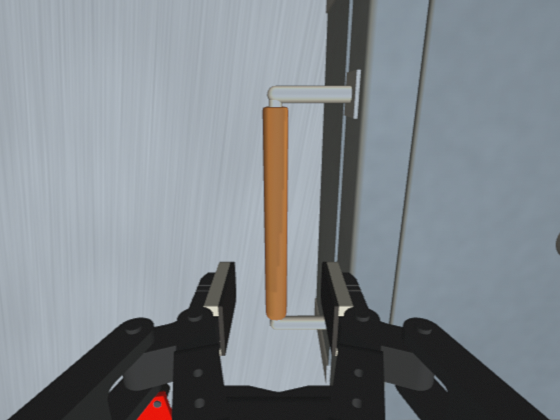

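Run:
```python
from h import *
K=CAL('wrist');T=K['T_tool_cam']
def hit(px,x):
    d=T[:3,:3]@np.linalg.solve(K['intrinsics'],[px[0],px[1],1]);o=T[:3,3];return (o+d*(x-o[0])/d[0]).round(4)
for px in ((415,326),(430,340),(355,310),(420,318),(336,262),(353,300),(355,350)):
    print(px,hit(px,0),hit(px,.011),hit(px,.018))
```

```text
(415, 326) [ 0.      0.0524 -0.034 ] [ 0.011   0.0456 -0.048 ] [ 0.018   0.0413 -0.0569]
(430, 340) [ 0.      0.0549 -0.0417] [ 0.011   0.0478 -0.0547] [ 0.018   0.0433 -0.063 ]
(355, 310) [ 0.      0.0316 -0.0239] [ 0.011   0.0275 -0.0393] [ 0.018   0.0249 -0.049 ]
(420, 318) [ 0.      0.0562 -0.0291] [ 0.011   0.0489 -0.0438] [ 0.018   0.0443 -0.0531]
(336, 262) [0.     0.0305 0.0174] [ 0.011   0.0266 -0.0033] [ 0.018   0.0241 -0.0164]
(353, 300) [ 0.      0.0323 -0.0169] [ 0.011   0.0281 -0.0331] [ 0.018   0.0255 -0.0434]
(355, 350) [ 0.      0.0268 -0.0467] [ 0.011   0.0233 -0.0591] [ 0.018   0.0211 -0.0669]
```

Call:
{"method": "play_rows", "body": {"series": [[205,[0,-0.0012,0],0],[205,[0,0,0],0],[205,[0,0,0],0]]}}

```text
clock: 16.65
tcp_pos: [0.4417, 0.2033, 0.2219]
ee_rot: [3.141, -0.0, 1.739]
ft_force: [-0.8, 0.9, -0.2]
grip_width: 0.197
```

Run:
```python
from h import *
s=read_state(); print(s['clock'],s['tcp_pos'],s['ee_rot'],s['grip_width'],s['ft_force'])
im=snap('wrist','w15'); snap('side','s15')
im=cv2.imread('pics/s15.png'); cv2.imwrite('pics/s15z.png',cv2.resize(im[40:180,150:340],None,fx=4,fy=4,interpolation=cv2.INTER_CUBIC))
```

```text
16.65 [0.44168227 0.20330137 0.22192889] [ 3.14141822e+00 -3.23218856e-05  1.73881480e+00] 0.1966331842946551 [-0.76112822  0.8995279  -0.21545495]
```

View pics/w15.png

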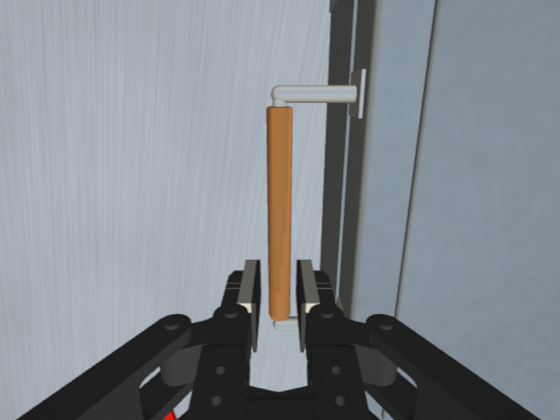

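View pics/s15z.png

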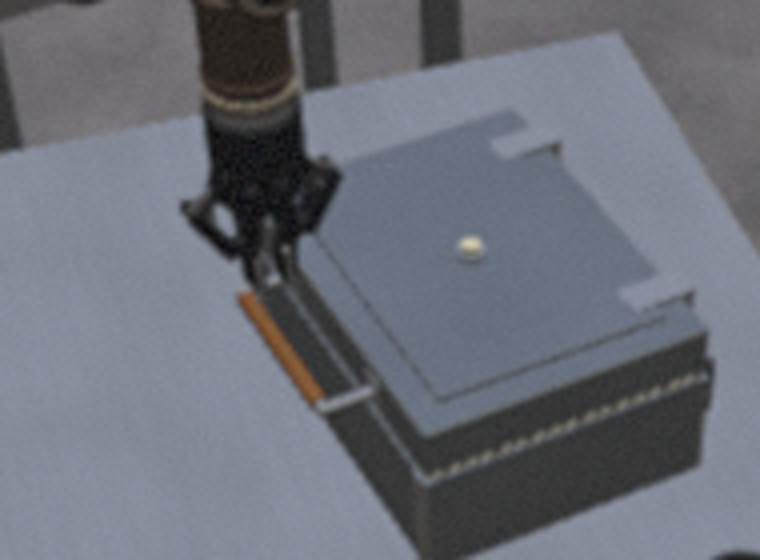

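Run:
```python
from h import *
K=CAL('wrist');T=K['T_tool_cam']
def hit(px,x):
    d=T[:3,:3]@np.linalg.solve(K['intrinsics'],[px[0],px[1],1]);o=T[:3,3];return (o+d*(x-o[0])/d[0]*1).round(4)
for px in ((395,320),(440,350),(515,410),(380,385),(335,290),(365,325),(360,400)):
    print(px,*[hit(px,x)[1:] for x in (0,.008,.014)])
```

```text
(395, 320) [ 0.0459 -0.0304] [ 0.0416 -0.0409] [ 0.0384 -0.0488]
(440, 350) [ 0.0562 -0.0467] [ 0.0509 -0.0557] [ 0.047  -0.0624]
(515, 410) [ 0.0668 -0.0701] [ 0.0605 -0.0769] [ 0.0558 -0.082 ]
(380, 385) [ 0.0312 -0.0615] [ 0.0283 -0.0691] [ 0.0261 -0.0748]
(335, 290) [ 0.0258 -0.0092] [ 0.0234 -0.0217] [ 0.0215 -0.0311]
(365, 325) [ 0.0334 -0.0334] [ 0.0303 -0.0436] [ 0.0279 -0.0513]
(360, 400) [ 0.0239 -0.0668] [ 0.0217 -0.0739] [ 0.02   -0.0793]
```

Call:
{"method": "play_rows", "body": {"series": [[171,[0,0,0],0],[171,[0,0,0.01],0],[171,[0,0,0.02],0],[171,[0,0,0.02],0],[171,[0,0,0.01],0],[171,[0,0,0],0],[171,[0,0,0],0],[171,[0,0,0],0],[171,[0,0,0],0]]}}

```text
clock: 17.65
tcp_pos: [0.4426, 0.2036, 0.1629]
ee_rot: [3.139, -0.0, 1.739]
ft_force: [0.2, 0.7, -0.1]
grip_width: 0.33
```

Run:
```python
from h import *
s=read_state(); print(s['clock'],s['tcp_pos'],s['ee_rot'],s['grip_width'],s['ft_force'])
im=snap('wrist','w16')
```

```text
17.65 [0.44258093 0.20360895 0.1628625 ] [ 3.13943533e+00 -3.83529437e-04  1.73881526e+00] 0.3299778479954279 [ 0.23749225  0.73958798 -0.08120324]
```

View pics/w16.png

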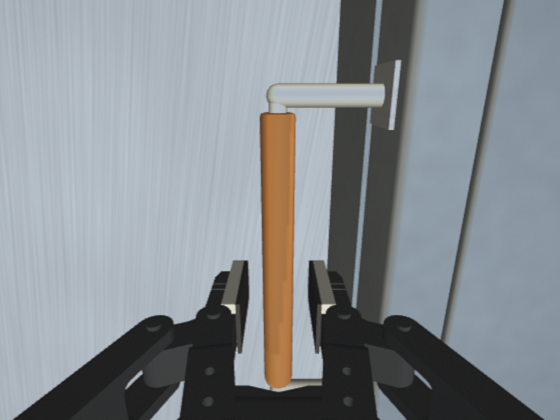

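Call:
{"method": "play_rows", "body": {"series": [[171,[0,0,0.008],0],[171,[0,0,0.01],0],[171,[0,0,0.005],0],[171,[0,0,0],0],[171,[0,0,0],0],[171,[0,0,0],0],[255,[0,0,0],0],[255,[0,0,0],0],[255,[0,0,0],0],[255,[0,0,0],0]], "force": 40}}

```text
clock: 18.7
tcp_pos: [0.4423, 0.2035, 0.1392]
ee_rot: [3.14, -0.0, 1.739]
ft_force: [1.0, 0.0, -0.0]
grip_width: 0.17
```

Run:
```python
from h import *
im=snap('wrist','w17')
s=read_state(); print(s['clock'],s['tcp_pos'],s['ee_rot'],s['grip_width'],s['ft_force'],s['ft_torque'])
```

```text
18.75 [0.4423463  0.20345764 0.13925202] [ 3.14013648e+00 -1.69443970e-04  1.73882583e+00] 0.16970878255166102 [1.55808358 0.06108752 0.85244995] [ 0.03645448 -0.21467865  0.03055436]
```

View pics/w17.png

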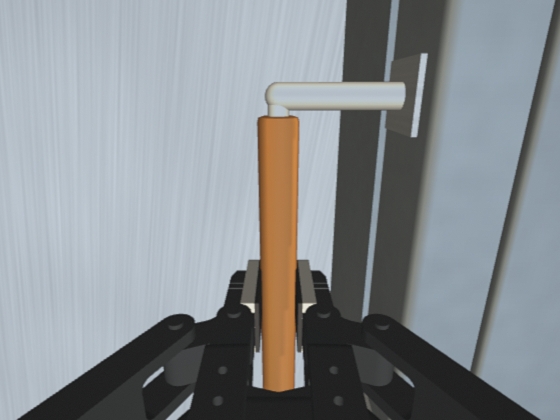

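Call:
{"method": "play_rows", "body": {"series": [[255,[0,0.0004,-0.005],0],[255,[0,0.0007,-0.0063],0],[255,[0,0.0014,-0.0112],0],[255,[0,0.0018,-0.0112],0],[255,[0,0.0023,-0.0111],0],[255,[0,0,0],0],[255,[0,0,0],0],[255,[0,0,0],0]]}}

```text
clock: 19.55
tcp_pos: [0.4486, 0.2045, 0.1834]
ee_rot: [3.14, -0.0, 1.739]
ft_force: [4.7, 1.2, -4.0]
grip_width: 0.174
```

Run:
```python
from h import *
im=snap('wrist','w18'); snap('side','s18')
s=read_state(); print(s['clock'],s['tcp_pos'],s['ee_rot'],s['grip_width'],s['ft_force'],s['ft_torque'])
im=cv2.imread('pics/s18.png'); cv2.imwrite('pics/s18z.png',cv2.resize(im[40:180,150:340],None,fx=4,fy=4,interpolation=cv2.INTER_CUBIC))
```

```text
19.65 [0.44857597 0.20453959 0.1831975 ] [ 3.14047416e+00 -2.39689313e-04  1.73876569e+00] 0.1668573783476972 [ 4.49672231  0.9143872  -3.45035213] [ 0.20725391 -0.83238652  0.01818229]
```

View pics/s18z.png

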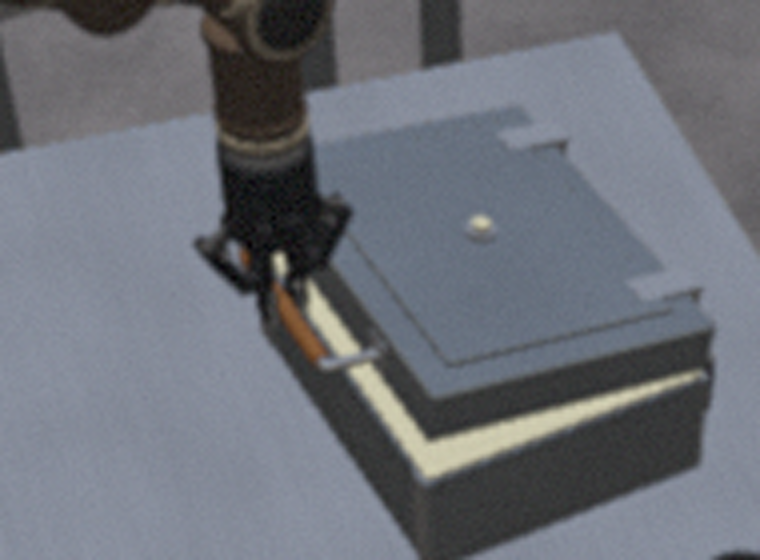

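View pics/w18.png

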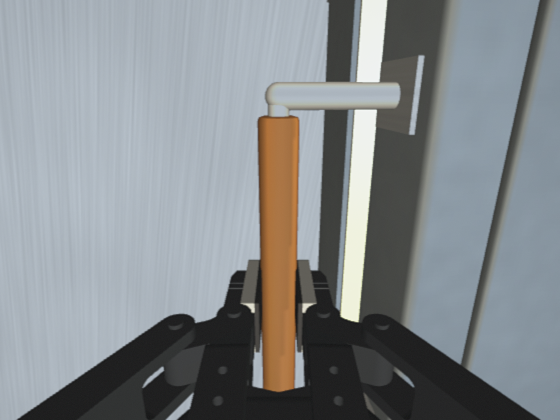

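Call:
{"method": "play_rows", "body": {"series": [[255,[0,0.0018,-0.0055],0],[255,[0,0.0018,-0.0056],0],[255,[0,0.003,-0.0109],0],[255,[0,0.0034,-0.0108],0],[255,[0,0.0038,-0.0107],0],[255,[0,0,0],0],[255,[0,0,0],0],[255,[0,0,0],0]]}}

```text
clock: 20.45
tcp_pos: [0.461, 0.2066, 0.2265]
ee_rot: [-3.14, -0.0, 1.739]
ft_force: [1.0, 1.3, -2.4]
grip_width: 0.171
```

Run:
```python
from h import *
im=snap('wrist','w19'); snap('side','s19')
s=read_state(); print(s['clock'],s['tcp_pos'],s['ee_rot'],s['grip_width'],s['ft_force'],s['ft_torque'])
im=cv2.imread('pics/s19.png'); cv2.imwrite('pics/s19z.png',cv2.resize(im[40:180,150:340],None,fx=4,fy=4,interpolation=cv2.INTER_CUBIC))
```

```text
20.55 [0.4609667  0.20661951 0.22638358] [-3.13969169e+00 -7.38406383e-05  1.73878939e+00] 0.16714856885084892 [ 0.27672823  1.2730368  -1.87778558] [ 0.2264126  -0.09278082  0.01417075]
```

View pics/w19.png

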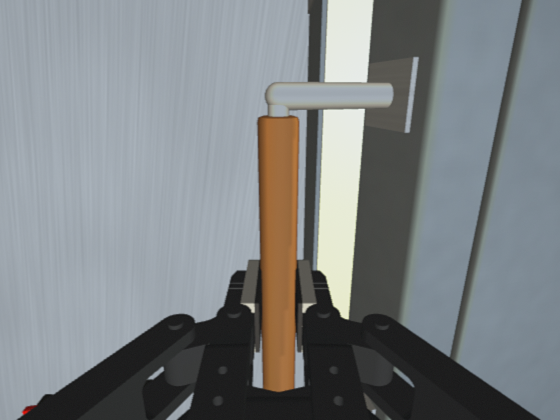

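Call:
{"method": "play_rows", "body": {"series": [[255,[0,0.002,-0.0053],0],[255,[0,0.0021,-0.0053],0],[255,[0,0.0045,-0.0104],0],[255,[0,0.0024,-0.0051],0],[255,[0,0.0025,-0.0051],0],[255,[0,0,0],0],[255,[0,0,0],0],[255,[0,0,0],0]]}}

```text
clock: 21.35
tcp_pos: [0.4744, 0.2089, 0.2579]
ee_rot: [-3.14, -0.0, 1.739]
ft_force: [-3.8, 1.4, 0.4]
grip_width: 0.171
```

Run:
```python
from h import *
im=snap('wrist','w20'); snap('side','s20')
s=read_state(); print(s['clock'],s['tcp_pos'],s['ee_rot'],s['grip_width'],s['ft_force'],s['ft_torque'])
im=cv2.imread('pics/s20.png'); cv2.imwrite('pics/s20z.png',cv2.resize(im[20:160,150:340],None,fx=4,fy=4,interpolation=cv2.INTER_CUBIC))
```

```text
21.45 [0.47429798 0.20887857 0.25777644] [-3.13959370e+00 -3.75056422e-05  1.73880259e+00] 0.17075707235605686 [-4.21937876  1.08931523  1.06389961] [0.17261249 0.67914091 0.00503002]
```

View pics/s20z.png

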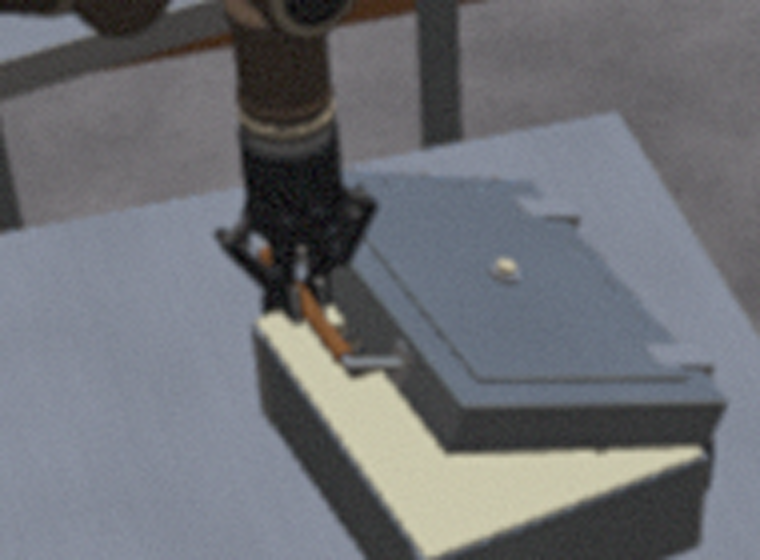

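View pics/w20.png

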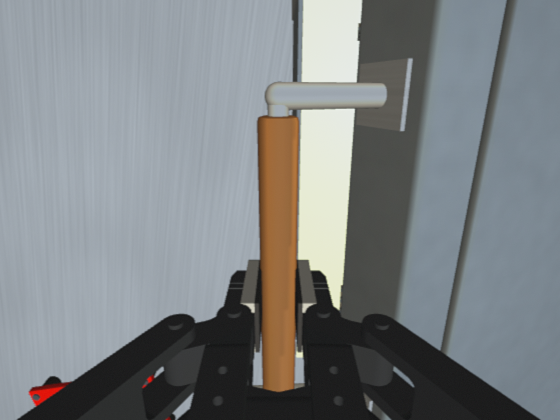

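Call:
{"method": "play_rows", "body": {"series": [[255,[0,0.0022,-0.005],0],[255,[0,0.0022,-0.0051],0],[255,[0,0.0027,-0.0049],0],[255,[0,0.0028,-0.005],0],[255,[0,0,0],0],[255,[0,0,0],0],[255,[0,0,0],0],[255,[0,0,0],0]]}}

```text
clock: 22.25
tcp_pos: [0.485, 0.2107, 0.278]
ee_rot: [3.141, -0.0, 1.739]
ft_force: [-1.2, 2.0, 0.0]
grip_width: 0.172
```

Run:
```python
from h import *
im=snap('wrist','w21'); snap('side','s21')
s=read_state(); print(s['clock'],s['tcp_pos'],s['ee_rot'],s['grip_width'],s['ft_force'],s['ft_torque'])
im=cv2.imread('pics/s21.png'); cv2.imwrite('pics/s21z.png',cv2.resize(im[20:160,150:340],None,fx=4,fy=4,interpolation=cv2.INTER_CUBIC))
```

```text
22.35 [0.48498479 0.21068693 0.27803621] [ 3.14129871e+00 -1.48676266e-04  1.73880493e+00] 0.17155320314290196 [-1.18037468  2.66149599 -0.01704683] [ 0.3652107   0.1420931  -0.02199774]
```

View pics/s21z.png

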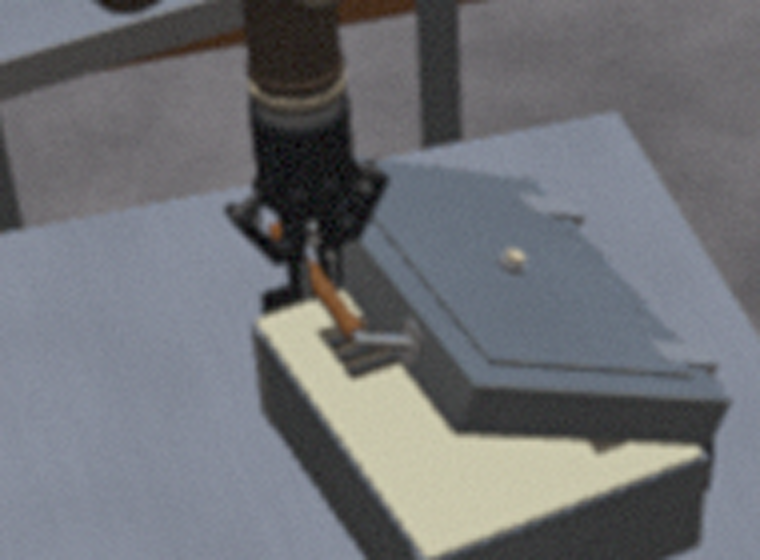

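Call:
{"method": "play_rows", "body": {"series": [[255,[0,0.0028,-0.0048],0],[255,[0,0.003,-0.0049],0],[255,[0,0.0031,-0.0047],0],[255,[0,0.0031,-0.0047],0],[255,[0,0.0025,-0.0036],0],[255,[0,0.0024,-0.0034],0],[255,[0,0,0],0],[255,[0,0,0],0],[255,[0,0,0],0],[255,[0,0,0],0]]}}

```text
clock: 23.35
tcp_pos: [0.5016, 0.2135, 0.3041]
ee_rot: [3.141, -0.0, 1.739]
ft_force: [2.8, 2.6, -0.6]
grip_width: 0.171
```

Run:
```python
from h import *
im=snap('wrist','w22'); snap('side','s22')
s=read_state(); print(s['clock'],s['tcp_pos'],s['ee_rot'],s['grip_width'],s['ft_force'],s['ft_torque'])
im=cv2.imread('pics/s22.png'); cv2.imwrite('pics/s22z.png',cv2.resize(im[20:160,150:340],None,fx=4,fy=4,interpolation=cv2.INTER_CUBIC))
```

```text
23.45 [0.50158608 0.21351026 0.30407419] [ 3.14152606e+00 -1.42485181e-04  1.73880136e+00] 0.16926260295659445 [ 2.44893424  3.97369625 -2.284057  ] [ 0.57483881 -0.37186398  0.01535576]
```

View pics/s22z.png

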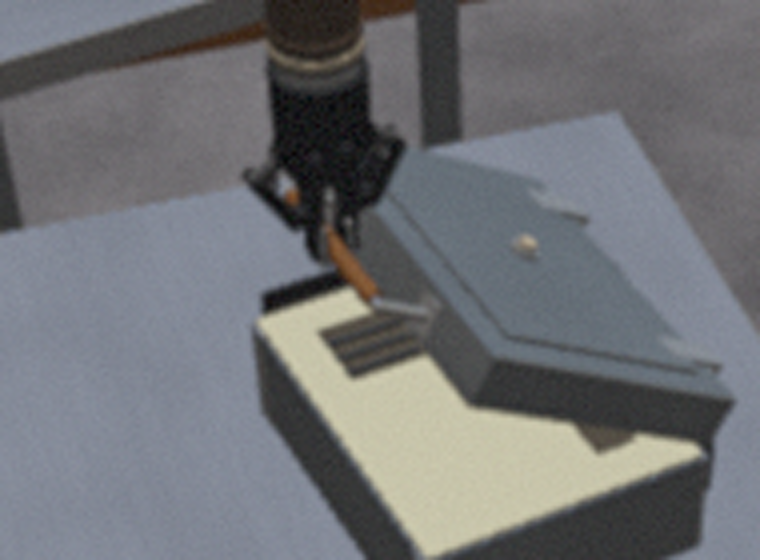

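View pics/w22.png

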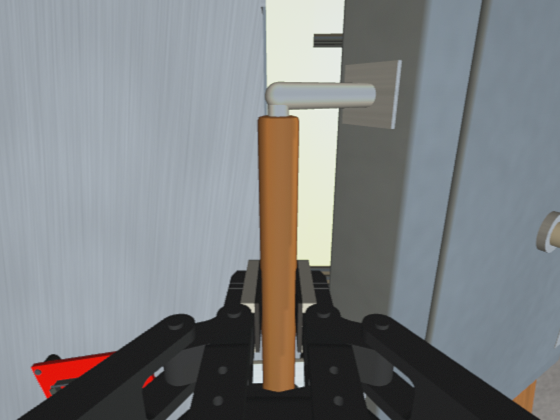

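Call:
{"method": "play_rows", "body": {"series": [[255,[0,0.0012,-0.0014],0],[255,[0,0.0012,-0.0014],0],[255,[0,0,0],0],[255,[0,0,0],0],[255,[0,0,0],0]]}}

```text
clock: 23.95
tcp_pos: [0.5039, 0.2139, 0.3073]
ee_rot: [3.141, -0.0, 1.739]
ft_force: [1.0, 3.6, 0.1]
grip_width: 0.165
```

Run:
```python
from h import *
snap('side','s23')
e=optics.tip_of('side','handle_mid'); print(e[:1])
s=read_state(); print(s['clock'],s['tcp_pos'],s['ee_rot'],s['grip_width'],s['ft_force'],s['ft_torque'])
c=np.array([.4423,.2035,.15]); ex=np.array([.986,.167,0])
for th in (28,30,31,32,33):
    f=np.radians(th+4.412); P=c+ex*(.324-.32496*np.cos(f))+np.array([0,0,.32496*np.sin(f)-.025]); print(th,proj('side',P).round(1))
print(0,proj('side',c))
```

```text
[{'centre': [237.6, 81.5], 'conf': 0.92}]
24.05 [0.50388782 0.21391097 0.30725913] [-3.14158536e+00 -1.97213173e-04  1.73878700e+00] 0.16960704341272223 [ 0.54050565  4.41961569 -1.24736441] [ 0.66078199 -0.19267419  0.03793671]
28 [229.4  86.2]
30 [231.   83.2]
31 [231.8  81.6]
32 [232.7  80.1]
33 [233.6  78.6]
0 [219.06938378 126.74141558]
```

Call:
{"method": "play_rows", "body": {"series": [[255,[0,-0.0016,0.0023],0],[255,[0,-0.0017,0.0023],0],[255,[0,-0.0032,0.0047],0],[255,[0,-0.0032,0.0047],0],[255,[0,-0.0031,0.0047],0],[255,[0,-0.0015,0.0024],0],[255,[0,-0.0015,0.0024],0],[255,[0,0,0],0],[255,[0,0,0],0],[255,[0,0,0],0]]}}

```text
clock: 25.05
tcp_pos: [0.4884, 0.2113, 0.2839]
ee_rot: [3.142, -0.0, 1.739]
ft_force: [0.6, 3.9, -1.3]
grip_width: 0.169
```

Call:
{"method": "play_rows", "body": {"series": [[255,[0,0,0],0],[255,[0,0,0],0],[255,[0,0,0],0],[255,[0,0,0],0],[255,[0,0,0],0]]}}

```text
clock: 25.55
tcp_pos: [0.4883, 0.2112, 0.2838]
ee_rot: [3.142, -0.0, 1.739]
ft_force: [1.4, 4.2, -1.4]
grip_width: 0.169
```

Run:
```python
from h import *
snap('side','s24')
e=optics.tip_of('side','handle_mid'); print(e[:1])
s=read_state(); print(s['clock'],s['tcp_pos'],s['ee_rot'],s['grip_width'],s['ft_force'],s['joint_velocities'].round(4))
p0=np.array([.4423,.2035,.1393]); d=s['tcp_pos']-p0
print('angle', np.degrees(np.arctan2(.025+d[2],.324-d[0]*.986-d[1]*.167))-4.412)
snap('top','t24')
snap('wrist','w24')
```

```text
[{'centre': [233.3, 88.7], 'conf': 0.63}]
25.65 [0.48831352 0.21125475 0.28374332] [-3.14156321e+00 -1.21117689e-04  1.73880766e+00] 0.17060603902808955 [-0.08727246  4.69149624 -0.46729868] [-0.0003  0.0001 -0.0005  0.0018  0.0012  0.0007]
angle 27.01161465522807
```

View pics/s24.png

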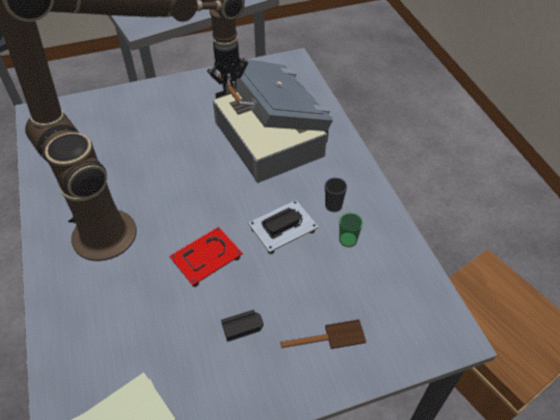

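View pics/t24.png

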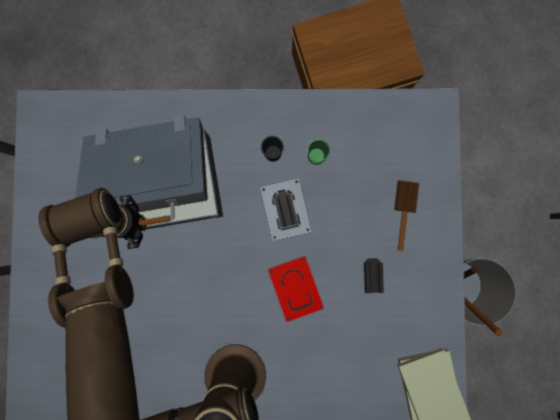

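Run:
```python
from h import *
print(job.finish_job())
```

```text
the job is handed in; nothing more can be done
None
```

The cradle is seated in the pocket and released, and the lid is being held by its handle at about 27°, roughly 3° below the balance point. I handed the job in at about 25.8 s on the clock.

- **Cradle:** I picked the leftmost of the two look-alikes and lowered it into the aluminium stand's pocket with its clipped corners in the clipped end. The wrist picture after release shows it square and centred. It stopped about 30 mm above its height on the bench, which matches the pocket floor. The last top and side pictures show it still there.
- **Lid:** I gripped the middle of the bar and lifted to about 32.0°, then eased back. The angle comes from how far the gripper moved since the lid was shut, and gives 27.0° at the end. The side camera's handle position agrees to about 1°.
- **Forces at the end:** The vertical load at the handle was around −0.5 to −1.4 N, next to nothing but still downward. There was a steady sideways force of about 4–5 N along the bar, which I did not correct. It is well under the limits.
- **Disagreements and risks:**
  - The gripper's outer links looked as if they would come very close to the lid's front edge, but I felt no contact at any point.
  - The two pocket measurements differed by about 1.4 mm along its length, so I aimed between them, well within the clearance.
- **Other objects:** The mould cup, tumbler, paddle, second cradle and red stand look unmoved in the pictures.

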